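# Free a left-hand clamped sander fence and hang it up

## Task

The angle fence on the belt sander is held down by a wing knob with a left-hand thread: unscrew it by turning it clockwise (seen from above) until the engraved line on its nose points at the engraved line on the fence's foot. Then lift the fence off over the knob and hang it by its two windows on both hooks of the wooden rack, making sure that both hooks carry it before you let go. Leave the other things on the bench where they are.

Things in the scene. Friction and masses are not known exactly. Their poses are not given: they have to be found in the camera images.
- sander: Small green bench belt sander, fixed, 250 x 300 mm. Origin on the bench, under the knob's axis. Clamp table 70 mm above the bench; the belt, 2 mm lower, runs along y at x = +92 to +168 mm. A lip 5 mm high at x = -36 mm lies in front of the fence's foot.
- knob: Steel wing knob, left-hand thread, captive on the sander; origin on its vertical axis, under its flange; x along its nose. Clockwise from above unscrews it, lifting it 0.8 mm per rad against an even 0.2 N m; the other way tightens to a hard stop. At the start 3.1 to 4.3 rad clockwise (one or more regrasps) are left to the mark; it jams 0.6 rad beyond and may be turned back.
- knob_grip (a point): Centre of the knob's upright blade, on the turning axis; axes as the knob. The blade is 36 mm long (x), 12 mm thick (y), 34 mm high (this point 17 mm below its top). It stands on a flange 7 mm thick, a disc of radius 14 mm with a nose 20 mm wide reaching 34 mm out along +x. The nose overhangs the fence's foot and holds it down.
- knob_line (a point): Outer end of the engraved dark line on top of the nose (a second dark line runs along the same half of the blade's top edge), 32 mm from the knob's axis; axes as knob_grip: x points outward along the line.
- fence: Loose aluminium angle fence, 0.4 to 0.65 kg, 240 mm long along its y. Origin on its underside, within 3 mm of the knob's axis. Foot 6 mm thick, x = -30 to +68 mm; wall at its far edge, x = +62 to +68 mm, 60 mm high from the underside, with two windows 26 x 26 mm (22 to 48 mm above the underside) centred at y = +95 and -95 mm.
- fence_line (a point): Inner end of the engraved dark line on the foot's top, 41 mm from the fence's origin along +y, at the end of the slot that surrounds the knob (x = -17 to +17, y = -24 to +39 mm). Only with the nose along fence +y, lines in line within about 0.2 rad, does the fence lift over the knob, whose top is then 51 mm above the fence's underside.
- fence_grip (a point): Where to pinch the fence's wall from above: middle of its length, 45 mm above the underside, 15 mm below the wall's top edge; wall 6 mm thick along fence x, free on both sides.
- eye_left (a point): Middle of the upper edge of the window at fence y = +95 mm (mid-thickness of the wall): the edge that rests on the left hook.
- eye_right (a point): The same for the window at fence y = -95 mm, for the right hook.
- rack: Wooden two-hook rack, fixed, base 200 x 280 mm, origin under it on the bench. Posts at y = +95 and -95 mm, front faces at x = +30 mm, tops at z = 185 mm. Below each hook a stop block sticks out (front at x = +14 mm, z = 110 to 145 mm); the hung wall leans on it. Between the posts only a board up to z = 90 mm.
- hook_left: Steel hook on the post at rack y = +95 mm, round bar 8 mm thick; origin on its centre line at the post's front, 160 mm above the bench. It runs 32 mm towards rack -x, then turns up: tip top 12 mm above the centre line, tip's inner side 28 mm from the post. The fence's wall hangs between stop block and tip, foot towards the robot.
- hook_right: The same hook on the post at rack y = -95 mm.
- seat_left (a point): Top of the left hook's bar, 20 mm out from the post: eye_left belongs here.
- seat_right (a point): The same on the right hook, for eye_right.
- wrench: Steel wrench lying on the bench; bystander. Origin under its middle.
- screw_jar: Glass jar of 60 mm diameter, 85 mm high; bystander. Origin under its centre.
- offcut: Wood offcut 90 x 40 x 30 mm; bystander. Origin under its centre.
- mallet_head: Turned wooden mallet head, 64 mm diameter, 60 mm high; bystander. Origin under its centre.

How it is judged:
By the outcome, as a careful person would: the job done as asked, in the order asked, and still so for the second after the job is handed in, with the robot touching nothing.
It also fails if it takes over 72 s, if anything falls off the work surface, if the arm or the gripper's body presses on something with over 40 N, if the wrist force passes 120 N, or if a joint passes its speed limit or range.

## Robot

A 6-joint arm with a two-finger parallel gripper is mounted at the origin on the work surface. World frame = base frame: x ahead of the robot, y to its left, z up, the work surface at z = 0. Lengths are in m, angles in rad, forces in N, time in s.
With the tool pointing down it reaches from about 0.325 to 0.9 m from the base axis. Payload 3.5 kg.
Tool frame: the origin (TCP) lies at the centre of the arm's flange, where the gripper is bolted on; the fingertips stand 173 mm ahead of it and the grasp point (between the pads) lies 155 mm ahead of it (r.grip_point_offset is the distance from the TCP to the grasp point, in m); z points along the fingers, y is the line along which they close (so a half turn about z gives the same grasp; the last joint's range is limited). The gripper opens to 85 mm and grips with 20 to 120 N. Pads are 22 mm wide; open, the fingers measure 114 mm over their backs; the gripper's body (76 mm by 85 mm) begins 54 mm behind the grasp point. The pads swing forward as they close: fully open they stand 13 mm farther back than shut.
Start: joints at [1.091, 0.276, -0.026, 1.268, 0, 1.467], TCP at [0.23, 0.581, 0.405] pointing down, gripper open.
Joint ranges: [-3.12, 3.12], [-0.85, 1.88], [-1.08, 1.24], [-1.95, 2.15], [-1.57, 1.53], [-3.14, 3.14]. Speed limits (rad/s): [2.57, 2.57, 3.14, 3.14, 3.14, 3.14].

## Interface

Orientations are given as a unit quaternion [w, x, y, z].
In Python, from cell import r gives the robot as it stands.
- The arm moves only by the tool step_arm, never from a script. Its argument "commands" is a list that holds one entry, the list of rows, each a list of 7 numbers: the shift along the tool's x, y, z in cm, then the turn, a rotation vector about the tool's x, y, z in rad, then the finger opening in cm, from 0 to 8.54. In form: [[[tx, ty, tz, rx, ry, rz, grip], ...]]. A call has 1 to 10 rows; each row is the pose to reach, as a shift and turn from the pose commanded when the call began, along the tool's axes at that moment; what a row does not reach only later rows make up. A row lasts 1/12 s, in which the tool goes at most 41.7 mm and 7.16 degrees, less where a joint would pass 70% of its speed; a pose out of reach is approached as far as the arm can. A call with a gripper value outside its range is refused whole. The fingers move at their own pace and stop on an object; "grip_force" is the grip in N (left out, the last holds). Time passes only in rows, so rows that repeat a pose let the fingers close. It gives the time, the measured TCP pose, the force, the opening and the grip force at its end, in the units of the state.
- r.state(): the state, without advancing time (a new reading comes with each control period).
- r.grab_frame(name): name is "scene" or "top" or "wrist"; returns the picture (384x512x3 uint8, blue, green, red); there is no depth.
- r.calibration(name): a dict with "fx", "fy", "cx", "cy" (pixels), "k1" (the pictures are not rectified: a ray, as slopes to the right and down, at radius r is drawn at 1 + k1 r^2 times it, then the intrinsics apply), "world_to_cam" (4x4, takes a point from world to camera coordinates). Camera axes: x right, y up, looking along -z (the intrinsics and any distortion apply to the point x, -y, -z); pixel columns grow to the right and rows downward; lengths in m; the calibration is good to about 2 mm. A picture is of the moment at which its call begins: read the wrist's pose just before it. calibration takes no time and is no camera call; for the wrist camera it gives the pose at the moment of the call.
- r.job_done(): hands the job in; it is judged then, once.
Trained networks look in the newest picture that a camera, given by its name, has taken for a name from the list of things; names that differ only in an ending like _2 or _b are one class to them, and where a whole thing is asked for, a point or a joint stands for the part that bears it (a point fixed in the world has none). Each returns a list of dicts, best first, with "conf" (0 to 1); they miss things now and then, are a little off and sometimes report something else, mostly with a low value. They report only what shows in the picture. A call takes as long as a camera call.
- r.look_for(thing, camera): "bbox" ([centre column, centre row, width, height] as shares, 0 to 1, of the picture: columns of its width, rows of its height, round what is visible of it).
- r.trace(thing, camera): "region" (384x512 bool, what is visible of it) and "bbox" ([centre column, centre row, width, height] as shares, 0 to 1, of the picture: columns of its width, rows of its height, round what is visible of it).
The state is a dict: "time_s": time; "qpos": joint angles; "joint_vel": joint speeds; "joint_torque": joint torques, N m; "position": TCP position; "orientation": TCP orientation; "ft_force": force on the tool from outside, world axes, zero at the start; "wrist_torque": the same for the moment, N m; "finger_gap": finger opening in m; "grasp_force": force on a finger pad.
Only numpy, scipy, OpenCV 4.12 (cv2) and the standard library are available. Lean on these libraries where they do the work, as an engineer would, in place of code of your own. Each camera call takes 0.05 s, during which the arm holds its last target. There are 200 camera calls.

## Working session

There is one attempt and no reset: what is moved stays moved. The work goes in short steps, Python scripts to look and compute and a tool call to move; the robot and the scene stay as the last step left them, time stands still between calls to the robot, and variables do not carry over. Pictures are saved under pics/ and viewed, at most 11 in all, crops included, and the job is handed in when it is done.

Besides the shell and the picture viewer there is one more tool, called after ">>>" in YAML: its name, and indented under it one key for each argument. step_arm: Moves the arm, as the interface text tells. Its arguments: {"type":"object","properties":{"commands":{"type":"array"},"grip_force":{"type":"number"}},"required":["commands"]}

```bash
ls; mkdir -p pics; cat > h.py <<'E'
import numpy as np, cv2
from cell import r
def K(n):
    c=r.calibration(n); return c
def ray(n,px,c=None):
    c=c or r.calibration(n)
    d=np.array([(px[0]-c['cx'])/c['fx'],(px[1]-c['cy'])/c['fy']])
    u=d.copy()
    for _ in range(20): u=d/(1+c['k1']*(u@u))
    M=np.array(c['world_to_cam']); R=M[:3,:3]; t=M[:3,3]
    return -R.T@t, R.T@np.array([u[0],-u[1],-1.])
def at_z(n,px,z,c=None):
    o,d=ray(n,px,c); return o+d*(z-o[2])/d[2]
def proj(n,P,c=None):
    c=c or r.calibration(n)
    M=np.array(c['world_to_cam']); p=M[:3,:3]@np.array(P)+M[:3,3]
    u=np.array([p[0],-p[1]])/-p[2]; u=u*(1+c['k1']*(u@u))
    return np.array([u[0]*c['fx']+c['cx'],u[1]*c['fy']+c['cy']])
E
python3 - <<'E'
from h import *
s=r.state();print(s)
a=r.grab_frame('top');b=r.grab_frame('scene');c=r.grab_frame('wrist')
for n,i in zip(('top','scene','wrist'),(a,b,c)): cv2.imwrite(f'pics/{n}0.png',i)
cv2.imwrite('pics/a.png',np.hstack([a,b])[:, :]) 
cv2.imwrite('pics/top_big.png',cv2.resize(a,(800,600),interpolation=cv2.INTER_CUBIC))
for n in ('top','scene','wrist'):
  k=r.calibration(n);print(n,k['fx'],k['k1'],np.round(np.linalg.inv(k['world_to_cam']),3).tolist())
for n in ['sander','knob','fence','rack','hook_left','knob_line','fence_line','wrench','screw_jar','offcut','mallet_head']:
  for cam in ('top','scene'):
    print(n,cam,[(round(q['conf'],2),np.round(np.array(q['bbox'])*[512,384,512,384],0).tolist()) for q in r.look_for(n,cam)[:3]])
E
```

```text
pics
{'time_s': 0.0, 'qpos': array([ 1.09057104e+00,  2.77161021e-01, -2.78910565e-02,  1.26802326e+00,
       -2.89048521e-05,  1.46741281e+00]), 'joint_vel': array([-2.66079607e-04, -5.95179240e-04, -1.86934632e-05,  1.14882393e-03,
        1.10697418e-03, -9.93628471e-04]), 'joint_torque': array([ 2.76904269e-03, -4.45509124e+01,  2.95204693e+01,  1.64983829e-02,
        2.75689086e-05, -5.11244380e-07]), 'position': array([0.22980892, 0.58078838, 0.40353708]), 'orientation': array([-3.13972265e-04,  1.87307823e-01,  9.82300606e-01, -1.09549164e-03]), 'ft_force': array([-0.63653421, -0.28410376,  0.33569076]), 'wrist_torque': array([-0.02887828, -0.02012426, -0.04193184]), 'grasp_force': 0.0, 'finger_gap': 0.085238791111667}
top 353.76435685716524 -0.051343739687585196 [[0.115, 0.972, -0.203, 0.469], [-0.993, 0.112, -0.029, -0.007], [-0.006, 0.205, 0.979, 1.049], [0.0, 0.0, 0.0, 1.0]]
scene 498.54840653027435 -0.06506664527826064 [[-0.141, -0.724, 0.675, 1.368], [0.99, -0.111, 0.088, 0.108], [0.012, 0.68, 0.733, 0.944], [0.0, 0.0, 0.0, 1.0]]
wrist 316.9208178090785 -0.070405775200
[... 716 characters left out ...]
, [138.0, 231.0, 7.0, 15.0])]
hook_left scene []
knob_line top [(0.51, [271.0, 159.0, 17.0, 28.0])]
knob_line scene [(0.67, [185.0, 160.0, 20.0, 14.0])]
fence_line top [(0.97, [329.0, 243.0, 102.0, 63.0])]
fence_line scene [(0.87, [182.0, 175.0, 111.0, 52.0])]
wrench top [(0.83, [328.0, 169.0, 21.0, 47.0]), (0.58, [139.0, 230.0, 3.0, 9.0])]
wrench scene [(0.83, [159.0, 271.0, 42.0, 69.0])]
screw_jar top [(0.66, [270.0, 159.0, 18.0, 29.0])]
screw_jar scene [(0.72, [240.0, 272.0, 25.0, 46.0])]
offcut top [(0.74, [203.0, 155.0, 30.0, 17.0])]
offcut scene [(0.8, [337.0, 290.0, 47.0, 25.0])]
mallet_head top [(0.7, [240.0, 153.0, 17.0, 20.0])]
mallet_head scene [(0.95, [285.0, 284.0, 26.0, 31.0])]
```

View pics/top_big.png

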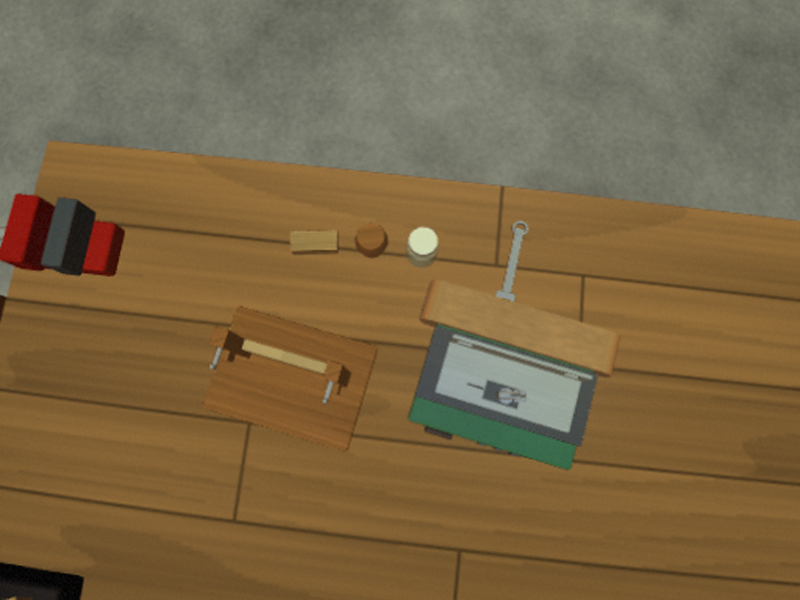

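View pics/scene0.png

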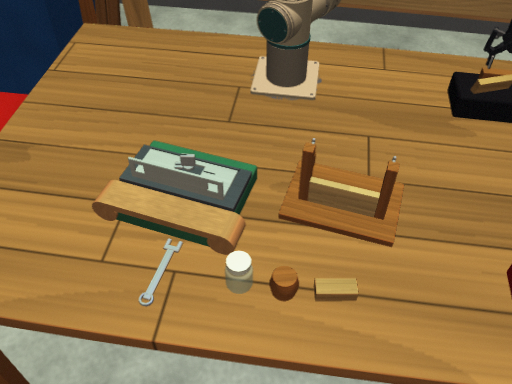

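```bash
python3 - <<'E'
from h import *
from scipy.spatial.transform import Rotation as R
s=r.state();q=s['orientation'];print(R.from_quat(np.r_[q[1:],q[0]]).as_matrix().round(3))
f=.64
for n,p,z in [('knob',(510,395),.12),('line_outer',(468,384),.076),('wallL',(455,338),.13),('wallR',(591,377),.13),('hooktipL',(212,368),.17),('hooktipR',(326,402),.17),('hookbL',(220,346),.16),('hookbR',(331,380),.16),
 ('baseTL',(239,307),.02),('baseTR',(376,350),.02),('baseBR',(348,448),.02),('baseBL',(204,405),.02)]:
    print(n,at_z('top',np.array(p)*f,z).round(4))
for n,p,z in [('knobS',(187,160),.12),('tipL',(314,141),.172),('tipR',(394,158),.172)]:
    print(n,at_z('scene',np.array(p,float),z).round(4))
E
```

```text
[[-0.93   0.368 -0.   ]
 [ 0.368  0.93  -0.   ]
 [ 0.    -0.    -1.   ]]
knob [ 0.5239 -0.187   0.12  ]
line_outer [ 0.5372 -0.1211  0.076 ]
wallL [ 0.6071 -0.0863  0.13  ]
wallR [ 0.5676 -0.317   0.13  ]
hooktipL [0.5084 0.2973 0.17  ]
hooktipR [0.4771 0.1085 0.17  ]
hookbL [0.5456 0.2941 0.16  ]
hookbR [0.5125 0.1067 0.16  ]
baseTL [0.6356 0.3185 0.02  ]
baseTR [0.5843 0.0487 0.02  ]
baseBR [0.4017 0.0773 0.02  ]
baseBL [0.446  0.3521 0.02  ]
knobS [ 0.5472 -0.1815  0.12  ]
tipL [0.4921 0.1122 0.172 ]
tipR [0.521  0.2956 0.172 ]
```

>>> step_arm:
  commands:
    - [[-2.8,-3.0,0,0,0,-0.07,8.5],[-5.6,-6.0,0,0,0,-0.14,8.5],[-8.4,-9.0,0,0,0,-0.21,8.5],[-11.2,-12.0,0,0,0,-0.28,8.5],[-14.0,-15.0,0,0,0,-0.35,8.5],[-16.8,-18.0,0,0,0,-0.42,8.5],[-19.6,-21.0,0,0,0,-0.49,8.5],[-22.4,-24.0,0,0,0,-0.56,8.5],[-25.2,-27.0,0,0,0,-0.63,8.5],[-28.0,-30.0,0,0,0,-0.7,8.5]]

```text
time_s: 2.08
position: [0.3801, 0.1973, 0.4051]
orientation: [0.001, -0.163, 0.987, 0.0]
ft_force: [0.3, 0.9, 0.6]
finger_gap: 0.085
grasp_force: 0.0
```

>>> step_arm:
  commands:
    - [[-0.24,-4.1,0,0,0,-0.11,6],[-0.5,-8.2,0,0,0,-0.22,6],[-0.7,-12.3,0,0,0,-0.33,6],[-0.95,-16.4,0,0,0,-0.44,6],[-1.2,-20.5,0,0,0,-0.55,6],[-1.4,-24.6,0,0,0,-0.66,6],[-1.65,-28.7,0,0,0,-0.77,6],[-1.9,-32.8,0,0,0,-0.88,6],[-2.1,-36.9,0,0,0,-1.0,6],[-2.4,-41.0,0,0,0,-1.1,6]]

```text
time_s: 2.92
position: [0.5188, -0.1486, 0.4049]
orientation: [0.0, -0.655, 0.755, -0.0]
ft_force: [0.7, 0.4, -0.3]
finger_gap: 0.0596
grasp_force: 0.0
```

```bash
python3 - <<'E'
from h import *
s=r.state();print(s['position'],s['qpos'],s['joint_vel'][:2])
a=r.grab_frame('wrist');cv2.imwrite('pics/w1.png',a)
cv2.imwrite('pics/w1b.png',cv2.resize(a,(800,600),interpolation=cv2.INTER_CUBIC))
for n in ['knob','knob_line','fence_line','fence']:
    print(n,[(round(q['conf'],2),np.round(np.array(q['bbox'])*[512,384,512,384],0).tolist()) for q in r.look_for(n,'wrist')[:3]])
E
```

```text
[ 0.51884635 -0.14862253  0.40493679] [-3.98824996e-01  1.25383992e-01 -2.12079109e-01  1.23292736e+00
  2.40233067e-04 -1.82788598e+00] [-0.69326443  0.53669061]
knob [(0.57, [234.0, 135.0, 33.0, 66.0])]
knob_line [(0.96, [239.0, 136.0, 31.0, 68.0]), (0.53, [211.0, 129.0, 133.0, 258.0])]
fence_line [(0.55, [212.0, 128.0, 134.0, 256.0])]
fence [(0.56, [212.0, 129.0, 136.0, 257.0])]
```

View pics/w1b.png

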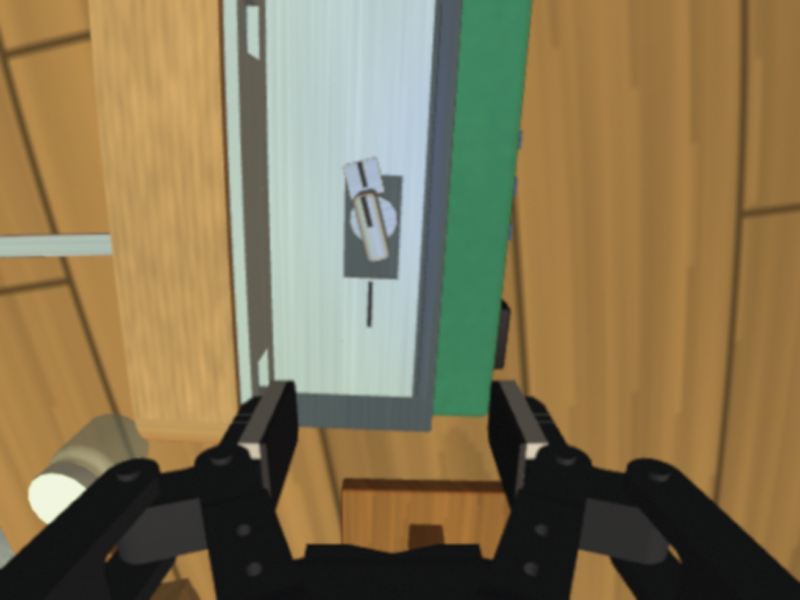

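```bash
python3 - <<'E'
from h import *
s=r.state();print(s['position'],s['qpos'],s['joint_vel'][:2])
a=r.grab_frame('wrist');cv2.imwrite('pics/w2.png',a)
np.save('w2cal.npy',r.calibration('wrist'),allow_pickle=True)
cv2.imwrite('pics/w2b.png',cv2.resize(a[60:300,120:400],(700,600),interpolation=cv2.INTER_CUBIC))
E
```

```text
[ 0.51841381 -0.14678212  0.40445668] [-3.95988081e-01  1.24645918e-01 -2.13953335e-01  1.23341674e+00
  3.31505070e-04 -1.81757642e+00] [ 0.02604987 -0.01895733]
```

View pics/w2b.png

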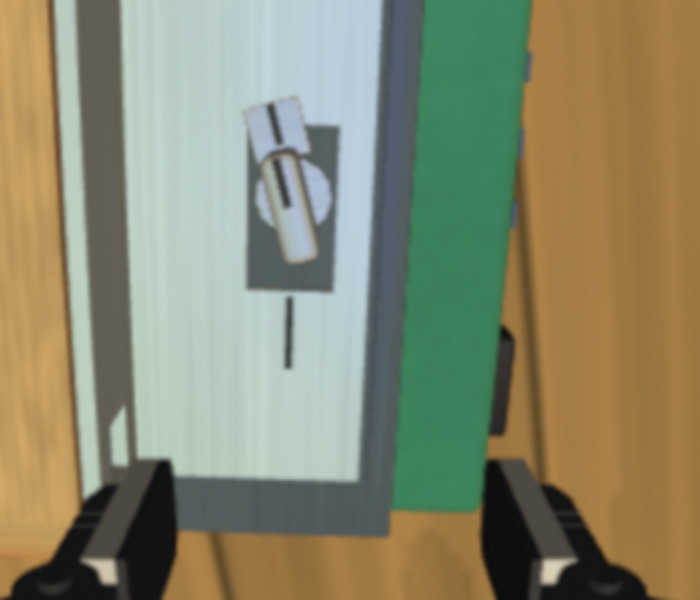

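```bash
python3 - <<'E'
from h import *
c=np.load('w2cal.npy',allow_pickle=True).item()
P=lambda p,z: at_z('wrist',np.array(p)/2.5+[120-.3,60-.3],z,c)[:2]
b1,b2=P((278,157),.118),P((302,255),.118)
n1,n2=P((270,104),.084),P((280,145),.084)
f1,f2=P((290,297),.076),P((288,368),.076)
e1,e2=P((385,5),.076),P((360,478),.076)
s1,s2,s3=P((247,291),.076),P((333,292),.076),P((340,127),.076)
yaw=lambda d:np.arctan2(d[1],d[0])
print('blade',b1,b2,(b1+b2)/2,np.linalg.norm(b1-b2),yaw(b1-b2))
print('nose',n1,n2,yaw(n1-n2),'axis',n1-.032*(b1-b2)/np.linalg.norm(b1-b2))
print('fline',f1,f2,yaw(f2-f1),'edge',yaw(e2-e1),np.linalg.norm(e2-e1),'slot w',np.linalg.norm(s1-s2),np.linalg.norm(s2-s3),yaw(s2-s3))
u=(e2-e1)/np.linalg.norm(e2-e1);print('fence origin from line',f1-.041*u,'slotend mid',(s1+s2)/2-.039*u)
x=np.array([u[1],-u[0]]);print('edge dist',(f1-e1)@x,(b1/2+b2/2-f1+.041*u)@x)
for yy in [(.095),(-.095)]:pass
E
```

```text
blade [ 0.52597559 -0.20348458] [ 0.52344257 -0.17127395] [ 0.52470908 -0.18737926] 0.03231007464140123 -1.4923186401912956
nose [ 0.52822259 -0.21954209] [ 0.5270716  -0.20503789] -1.4916065182331653 axis [ 0.52571388 -0.18764058]
fline [ 0.53329794 -0.14726407] [ 0.53882428 -0.11861963] 1.3802091120428326 edge 1.3858551748229408 0.1839092184030994 slot w 0.03317510347135041 0.061985441199063976 1.3826204906636388
fence origin from line [ 0.52575851 -0.1875649 ] slotend mid [ 0.52577527 -0.18776564]
edge dist 0.03081992292679067 -0.0010656661677021784
```

>>> step_arm:
  commands:
    - [[1.3,-0.43,1,0,0,-0.076,5],[2.6,-0.86,3,0,0,-0.152,5],[3.92,-1.29,6,0,0,-0.229,5],[3.92,-1.29,9,0,0,-0.229,5],[3.92,-1.29,10.4,0,0,-0.229,5],[3.92,-1.29,10.4,0,0,-0.229,5]]

```text
time_s: 3.72
position: [0.5233, -0.185, 0.2967]
orientation: [0.001, 0.736, -0.677, -0.004]
ft_force: [-1.0, 0.3, -1.2]
finger_gap: 0.0501
grasp_force: 0.0
```

```bash
python3 - <<'E'
from h import *
s=r.state();q=s['qpos'];print(s['position'],q[0]-q[5]+np.pi, s['finger_gap'])
E
```

```text
[ 0.52330813 -0.18503201  0.29671881] 4.795035374467644 0.05008182960391249
```

>>> step_arm:
  commands:
    - [[0,0,0,0,0,0,5],[0,0,0,0,0,0,5]]

```text
time_s: 3.88
position: [0.5262, -0.1867, 0.3022]
orientation: [-0.0, 0.736, -0.677, 0.001]
ft_force: [-0.4, -0.2, -0.2]
finger_gap: 0.05
grasp_force: 0.0
```

```bash
python3 - <<'E'
from h import *
s=r.state();q=s['qpos'];print(s['position'],q[0]-q[5]+np.pi, s['finger_gap'])
E
```

```text
[ 0.526154   -0.18667167  0.30221852] 4.795085993370479 0.0500065028548709
```

>>> step_arm:
  commands:
    - [[0,0.07,1.5,0,0,0,5],[0,0.07,3.0,0,0,0,5],[0,0.07,3.9,0,0,0,5],[0,0.07,3.9,0,0,0,5],[0,0.07,3.9,0,0,0,0.8],[0,0.07,3.9,0,0,0,0.8],[0,0.07,3.9,0,0,0,0.8],[0,0.07,3.9,0,0,0,0.8],[0,0.07,3.9,0,0,0,0.8]]
  grip_force: 100

```text
time_s: 4.63
position: [0.5252, -0.1877, 0.2631]
orientation: [0.0, 0.735, -0.678, 0.001]
ft_force: [-1.4, 0.5, 6.2]
finger_gap: 0.0102
grasp_force: 97.6
```

>>> step_arm:
  commands:
    - [[0,0,-0.01,0,0,0.12,0.8],[0,0,-0.02,0,0,0.24,0.8],[0,0,-0.03,0,0,0.36,0.8],[0,0,-0.04,0,0,0.48,0.8],[0,0,-0.05,0,0,0.6,0.8],[0,0,-0.06,0,0,0.72,0.8],[0,0,-0.07,0,0,0.84,0.8],[0,0,-0.08,0,0,0.96,0.8],[0,0,-0.09,0,0,1.08,0.8],[0,0,-0.1,0,0,1.2,0.8]]

```text
time_s: 5.47
position: [0.5246, -0.1875, 0.2641]
orientation: [-0.001, -0.222, 0.975, -0.0]
ft_force: [-3.6, 1.6, 8.3]
finger_gap: 0.0101
grasp_force: 98.1
```

```bash
python3 - <<'E'
from h import *
s=r.state();q=s['qpos'];print(s['position'],q[0]-q[5]+np.pi, s['finger_gap'],s['ft_force'],s['wrist_torque'])
E
```

```text
[ 0.52460341 -0.18749821  0.26405744] 3.5884641427185344 0.010140853147190765 [-3.60824944  1.64173464  8.29746493] [0.18859515 0.94771543 0.2819041 ]
```

>>> step_arm:
  commands:
    - [[0,0,-0.01,0,0,0.12,0.8],[0,0,-0.02,0,0,0.24,0.8],[0,0,-0.03,0,0,0.36,0.8],[0,0,-0.04,0,0,0.48,0.8],[0,0,-0.05,0,0,0.6,0.8],[0,0,-0.06,0,0,0.72,0.8],[0,0,-0.07,0,0,0.84,0.8],[0,0,-0.08,0,0,0.96,0.8],[0,0,-0.09,0,0,1.08,0.8],[0,0,-0.1,0,0,1.2,0.8]]

```text
time_s: 6.3
position: [0.5246, -0.1869, 0.265]
orientation: [-0.001, 0.368, 0.93, 0.001]
ft_force: [-2.9, 1.7, 8.6]
finger_gap: 0.0106
grasp_force: 98.1
```

>>> step_arm:
  commands:
    - [[0,0,-0.01,0,0,0.12,0.8],[0,0,-0.02,0,0,0.24,0.8],[0,0,-0.03,0,0,0.36,0.8],[0,0,-0.04,0,0,0.48,0.8],[0,0,-0.05,0,0,0.6,0.8],[0,0,-0.06,0,0,0.72,0.8],[0,0,-0.07,0,0,0.84,0.8],[0,0,-0.08,0,0,0.96,0.8],[0,0,-0.08,0,0,1.01,0.8],[0,0,-0.08,0,0,1.01,0.8]]

```text
time_s: 7.13
position: [0.5251, -0.1867, 0.2659]
orientation: [-0.001, 0.77, 0.638, 0.001]
ft_force: [-2.2, 4.4, 6.7]
finger_gap: 0.0105
grasp_force: 98.0
```

```bash
python3 - <<'E'
from h import *
s=r.state();q=s['qpos'];print(s['position'],q,q[0]-q[5]+np.pi, s['finger_gap'],s['ft_force'],s['wrist_torque'])
E
```

```text
[ 0.52505006 -0.18673252  0.26588849] [-0.45827302  0.26911537 -0.34905826  0.95285526  0.00269168  1.30041276] 1.3829068697910563 0.010532184002602604 [-2.16988768  4.38313764  6.73695659] [0.90956354 0.53536999 0.02443756]
```

>>> step_arm:
  commands:
    - [[0,0,0,0,0,0,4],[0,0,0,0,0,0,4],[0,0,0,0,0,0,4],[0,0,0,0,0,0,4],[0,0,-3,0,0,0,4],[0,0,-7,0,0,0,4],[0,0,-11,0,0,0,4],[0,0,-13,0,0,0,4],[0,0,-13,0,0,0,4],[0,0,-13,0,0,0,4]]

```text
time_s: 7.97
position: [0.5255, -0.1879, 0.3962]
orientation: [0.002, 0.77, 0.638, 0.001]
ft_force: [-0.5, 1.0, -0.7]
finger_gap: 0.0397
grasp_force: 0.0
```

```bash
python3 - <<'E'
from h import *
s=r.state();print(s['position'],s['orientation'],s['ft_force'])
a=r.grab_frame('wrist');cv2.imwrite('pics/w3.png',a)
np.save('w3cal.npy',r.calibration('wrist'),allow_pickle=True)
cv2.imwrite('pics/w3b.png',cv2.resize(a[20:308,60:444],(800,600),interpolation=cv2.INTER_CUBIC))
E
```

```text
[ 0.52554157 -0.18787966  0.39622223] [0.0018319  0.77008581 0.63793722 0.00077162] [-0.4828743   0.95129742 -0.66440777]
```

View pics/w3b.png

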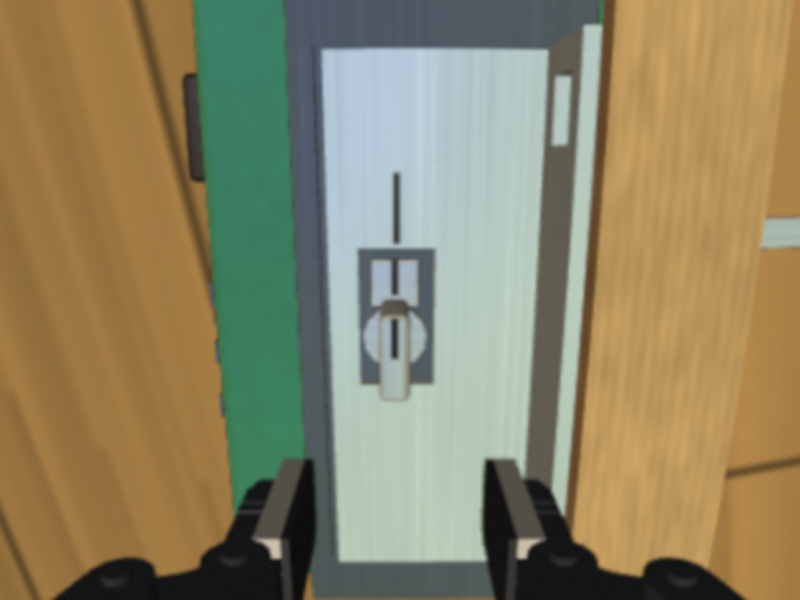

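```bash
python3 - <<'E'
from h import *
c=np.load('w3cal.npy',allow_pickle=True).item()
k=800/384
P=lambda p,z: at_z('wrist',np.array(p)/k+[60-.3,20-.3],z,c)[:2]
o=np.array([.5257,-.1877]);t=-.187;fx=np.array([np.cos(t),np.sin(t)]);fy=np.array([-fx[1],fx[0]])
for n,p,z in [('in',(582,30),.13),('in2',(555,465),.13),('out',(601,25),.13),('out2',(570,465),.13),('lineI',(397,243),.076),('lineO',(397,172),.076),('nose1',(395,260),.0875),('blade',(394,352),.121),('cornL',(321,49),.076),('cornR',(549,48),.076),('bot',(339,562),.076)]:
    w=P(p,z);print(n,w.round(4),((w-o)@fx).round(4),((w-o)@fy).round(4))
# rack from scene/top
E
```

```text
in [ 0.6058 -0.0831] 0.0593 0.1176
in2 [ 0.5782 -0.2357] 0.0605 -0.0374
out [ 0.6122 -0.0827] 0.0654 0.1193
out2 [ 0.584  -0.2369] 0.0664 -0.0375
lineI [ 0.5324 -0.1467] -0.0011 0.0415
lineO [ 0.5379 -0.1176] -0.001 0.0711
nose1 [ 0.5305 -0.1521] -0.0019 0.0359
blade [ 0.5247 -0.1815] -0.0022 0.0059
cornL [ 0.517  -0.0645] -0.0314 0.1194
cornR [ 0.6072 -0.0809] 0.0602 0.1201
bot [ 0.4736 -0.298 ] -0.0307 -0.1181
```

>>> step_arm:
  commands:
    - [[0,3.2,1,0,0,0,4],[0,6.35,3,0,0,0,4],[0,6.35,6.5,0,0,0,4],[0,6.35,8,0,0,0,4],[0,6.35,8,0,0,0,4],[0,6.35,8,0,0,0,4]]

```text
time_s: 8.52
position: [0.586, -0.1987, 0.3112]
orientation: [-0.003, 0.77, 0.638, -0.001]
ft_force: [-0.3, -1.7, -0.0]
finger_gap: 0.0401
grasp_force: 0.0
```

```bash
python3 - <<'E'
from h import *
from scipy.spatial.transform import Rotation as R
s=r.state();q=s['orientation'];print(s['position'],R.from_quat(np.r_[q[1:],q[0]]).as_matrix().round(4).tolist())
# rack geometry from the two fixed cameras: known points vs pixels -> refine pose
from scipy.optimize import least_squares
sel={'top':{( -.002-.004,.095,.172):(212*.64,368*.64),(-.006,-.095,.172):(326*.64,402*.64),(.1,.14,.0):None},'scene':{(-.002-.004,.095,.172):(394,158),(-.006,-.095,.172):(314,141)}}
C={n:r.calibration(n) for n in sel}
def res(p):
    out=[]
    for n in sel:
        for P,px in sel[n].items():
            if px is None: continue
            c,s_=np.cos(p[2]),np.sin(p[2]);w=[p[0]+c*P[0]-s_*P[1],p[1]+s_*P[0]+c*P[1],P[2]]
            out+=list(proj(n,w,C[n])-px)
    return out
o=least_squares(res,[.55,.2,-.17]);print(o.x,np.round(o.fun,1))
E
```

```text
[ 0.58604896 -0.19870266  0.31124561] [[0.1859, 0.9825, -0.0062], [0.9826, -0.1859, 0.0028], [0.0016, -0.0067, -1.0]]
[ 0.50319735  0.2025402  -0.16419665] [ 0.1 -1.8 -0.4 -2.   0.6 -2.4 -0.7 -3. ]
```

>>> step_arm:
  commands:
    - [[0,0,0,0,0,0,4],[0,0,2,0,0,0,4],[0,0,4,0,0,0,4],[0,0,4.6,0,0,0,4],[0,0,4.6,0,0,0,4],[0,0,4.6,0,0,0,0.2],[0,0,4.6,0,0,0,0.2],[0,0,4.6,0,0,0,0.2],[0,0,4.6,0,0,0,0.2],[0,0,4.6,0,0,0,0.2]]
  grip_force: 110

```text
time_s: 9.35
position: [0.5883, -0.1997, 0.2706]
orientation: [0.002, 0.77, 0.638, 0.001]
ft_force: [-0.1, 1.3, 6.4]
finger_gap: 0.0046
grasp_force: 107.7
```

>>> step_arm:
  commands:
    - [[0,0,-0.5,0,0,0,0.2],[0,0,-1.2,0,0,0,0.2],[0,0,-2,0,0,0,0.2],[0,0,-3,0,0,0,0.2],[0,0,-4,0,0,0,0.2],[0,0,-5,0,0,0,0.2],[0,0,-6,0,0,0,0.2],[0,0,-8,0,0,0,0.2],[0,0,-11,0,0,0,0.2],[0,0,-13,0,0,0,0.2]]

```text
time_s: 10.18
position: [0.5875, -0.1993, 0.4014]
orientation: [0.001, 0.77, 0.638, 0.0]
ft_force: [1.6, -0.5, -4.0]
finger_gap: 0.0045
grasp_force: 107.8
```

```bash
python3 - <<'E'
from h import *
s=r.state();print(s['position'],s['orientation'],s['ft_force'],s['wrist_torque'],s['finger_gap'])
b=r.grab_frame('scene');a=r.grab_frame('top')
cv2.imwrite('pics/s2.png',b)
t=cv2.resize(a[190:310,110:240],None,fx=3,fy=3,interpolation=cv2.INTER_CUBIC)
u=cv2.resize(b[120:260,110:420],None,fx=2.55,fy=2.55,interpolation=cv2.INTER_CUBIC)[:,:790]
u2=cv2.resize(b[125:250,270:420],None,fx=2.6,fy=2.6,interpolation=cv2.INTER_CUBIC)
H=np.zeros((600,800,3),np.uint8)
H[:360,:390]=t[:360,:390]; H[:325,400:790]=u2[:325,:390]
v=cv2.resize(b[90:230,110:290],(390,240)); H[360:600,:390]=v[:240]
cv2.imwrite('pics/m2.png',H)
E
```

```text
[ 0.58745896 -0.19932935  0.40142633] [8.72722597e-04 7.70034978e-01 6.38000953e-01 3.93484382e-04] [ 1.61831066 -0.49951791 -4.01464186] [-0.03082016 -0.24222968  0.04421229] 0.004520927300881247
```

View pics/m2.png

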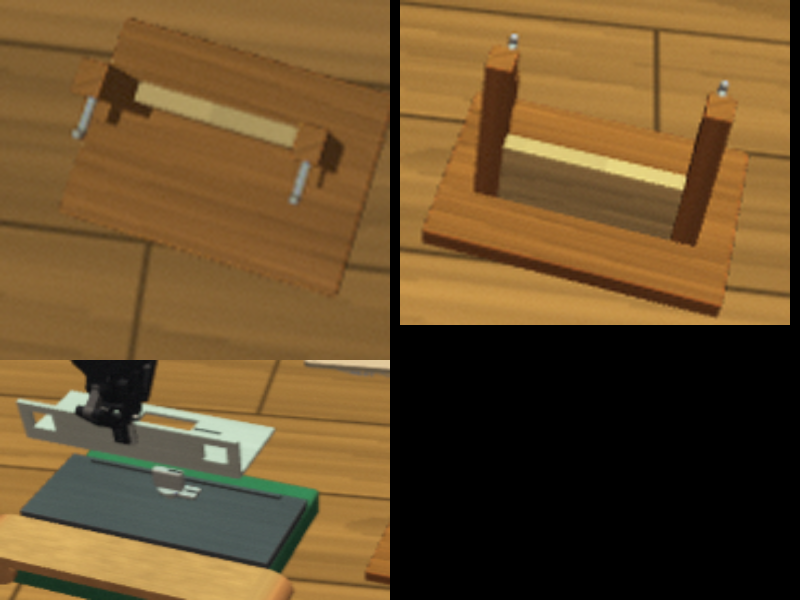

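```bash
cat > fit.py <<'E'
from h import *
from scipy.optimize import least_squares
C={n:r.calibration(n) for n in('top','scene')}
T=lambda x,y:('top',(x/3+110-.3,y/3+190-.3)); S=lambda x,y:('scene',((x-400)/2.6+270-.3,y/2.6+125-.3))
obs=[((-.005,.095,.168),T(78,133)),((-.005,-.095,.168),T(295,200)),((-.002,.095,.170),S(723,87)),((-.002,-.095,.170),S(514,40))]
b=[((.1,.14),T(130,20)),((.1,-.14),T(388,90)),((-.1,-.14),T(335,293)),((-.1,.14),T(62,210)),((.1,-.14),S(424,233)),((.1,.14),S(720,303)),((-.1,.14),S(748,155)),((-.1,-.14),S(478,95))]
def res(p,wb=1):
    out=[];c,s=np.cos(p[2]),np.sin(p[2])
    for P,(n,px) in obs+[((*q,p[3]),o) for q,o in b]:
        w=[p[0]+c*P[0]-s*P[1],p[1]+s*P[0]+c*P[1],P[2]]
        out+=list(proj(n,w,C[n])-px)
    return np.array(out)
if __name__=='__main__':
    o=least_squares(res,[.51,.2,-.17,.018],loss='soft_l1');print(o.x,res(o.x).reshape(-1,2).round(1).tolist())
    o=least_squares(lambda p:np.r_[res(np.r_[p,.018])[:8]],[.51,.2,-.17]);print(o.x,o.fun.round(1))
E
python3 fit.py
```

```text
[ 0.50787918  0.20290871 -0.16550686  0.00286691] [[0.9, -2.5], [0.7, -3.3], [0.5, 0.7], [-0.7, 0.9], [-0.8, 2.9], [1.9, 5.3], [-0.2, 4.4], [-0.4, 4.1], [0.5, 0.1], [0.6, 1.5], [-0.2, -0.2], [0.4, -0.6]]
[ 0.50200652  0.20346283 -0.17455436] [ 0.4 -0.5  0.  -0.6  0.6 -0.8 -0.2 -0.9]
```

>>> step_arm:
  commands:
    - [[1.5,-0.8,0,0,0,0,0.2],[4.5,-2.5,0,0,0,0,0.2],[8,-4.4,0,0,0,0,0.2],[11.5,-6.4,0,0,0,0,0.2],[15,-8.3,0,0,0,0,0.2],[18.5,-10.2,0,0,0,0,0.2],[22,-12.2,0,0,0,-0.005,0.2],[25.5,-14.1,0,0,0,-0.01,0.2],[29,-16,0,0,0,-0.015,0.2],[32,-17.7,0,0,0,-0.015,0.2]]

```text
time_s: 11.12
position: [0.4706, 0.1501, 0.3968]
orientation: [-0.001, 0.765, 0.644, -0.001]
ft_force: [0.8, 0.2, -4.0]
finger_gap: 0.0043
grasp_force: 107.9
```

>>> step_arm:
  commands:
    - [[3.0,-1.6,0,0,0,0,0.2],[4.8,-2.6,0,0,0,0,0.2],[5.9,-3.25,0,0,0,0,0.2],[5.9,-3.25,0,0,0,0,0.2],[5.9,-3.25,0,0,0,0,0.2],[5.9,-3.25,0,0,0,0,0.2]]

```text
time_s: 11.62
position: [0.4505, 0.2114, 0.3975]
orientation: [-0.0, 0.765, 0.644, -0.001]
ft_force: [1.1, -1.1, -5.3]
finger_gap: 0.0049
grasp_force: 107.9
```

```bash
python3 - <<'E'
from h import *
s=r.state();print(s['position'],s['orientation'],s['ft_force'],s['wrist_torque'],s['joint_vel'][:2])
a=r.grab_frame('wrist');cv2.imwrite('pics/w4.png',a)
np.save('w4cal.npy',r.calibration('wrist'),allow_pickle=True)
cv2.imwrite('pics/w4b.png',cv2.resize(a,(800,600),interpolation=cv2.INTER_CUBIC))
E
```

```text
[0.45050709 0.2113525  0.39745298] [-8.19124099e-05  7.65232413e-01  6.43753267e-01 -1.03883192e-03] [ 1.12501275 -1.12146337 -5.32537423] [-0.03398606 -0.15556743  0.02585321] [-0.01718513 -0.00185263]
```

View pics/w4b.png

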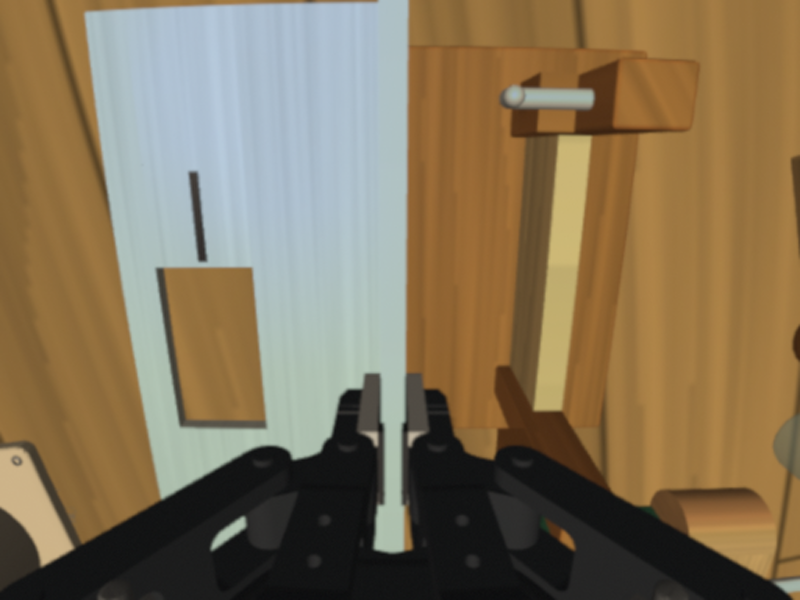

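```bash
python3 - <<'E'
from h import *
from scipy.spatial.transform import Rotation as R
c=np.load('w4cal.npy',allow_pickle=True).item()
p=np.array([.4505,.2114]);zt=.3975
yaw=2*np.arctan2(.6438,.7652);t=yaw-np.pi/2;fx=np.array([np.cos(t),np.sin(t)]);fy=np.array([-fx[1],fx[0]])
print('yaw',t)
P=lambda q,z: at_z('wrist',np.array(q)*.64-.3,z,c)[:2]
U=zt-.2006
for n,q,z in [('tip',(513,97),.170),('barend',(593,98),.161),('post fl',(622,57),.185),('post fr',(611,130),.185),('post br',(692,131),.185),('post bl',(698,62),.185),('wall in',(379,100),U+.06),('wall out',(408,100),U+.06),('in2',(384,350),U+.06),('out2',(405,350),U+.06),('lineI',(203,261),U+.006),('foot corner',(86,12),U+.006),('wallendtop',(408,0),U+.06)]:
    w=P(q,z);print(n,w.round(4),(1e3*(w-p)@fx).round(1),(1e3*(w-p)@fy).round(1))
print([ (1e3*(np.array(h)-p)@fx, 1e3*(np.array(h)-p)@fy) for h in [(.512,.110)]])
E
```

```text
yaw -0.1718962698376838
tip [0.5115 0.2978] 45.3 95.6
barend [0.5449 0.2931] 79.0 96.7
post fl [0.5466 0.3042] 78.8 107.9
post fr [0.5411 0.2808] 77.4 83.8
post br [0.5705 0.2761] 107.2 84.2
post bl [0.5734 0.299 ] 106.1 107.3
wall in [0.4633 0.297 ] -2.1 86.5
wall out [0.4691 0.296 ] 3.9 86.5
in2 [0.4544 0.2423] -1.4 31.1
out2 [0.4593 0.2414] 3.6 31.1
lineI [0.3947 0.2625] -63.7 40.8
foot corner [0.3793 0.3446] -92.9 119.1
wallendtop [0.4723 0.3146] 3.8 105.4
[(np.float64(77.93819326592782), np.float64(-89.38594984919546))]
```

>>> step_arm:
  commands:
    - [[0.1,0,1,0,0,0,0.2],[0.1,0,2.5,0,0,0,0.2],[0.1,0,4,0,0,0,0.2],[0.1,0,5.5,0,0,0,0.2],[0.1,0,6.5,0,0,0,0.2],[0.1,0,6.8,0,0,0,0.2],[0.1,0,6.8,0,0,0,0.2],[0.1,0,6.8,0,0,0,0.2],[0.1,0,6.8,0,0,0,0.2],[0.1,0,6.8,0,0,0,0.2]]

```text
time_s: 12.5
position: [0.4518, 0.2128, 0.3316]
orientation: [0.0, 0.765, 0.644, 0.001]
ft_force: [0.4, -0.4, -5.3]
finger_gap: 0.0046
grasp_force: 107.9
```

```bash
python3 - <<'E'
from h import *
s=r.state();print(s['position'],s['orientation'],s['ft_force'],s['wrist_torque'],s['joint_vel'][:2])
a=r.grab_frame('wrist');b=r.grab_frame('scene')
print(r.state()['position'])
cv2.imwrite('pics/w5.png',a);cv2.imwrite('pics/s5.png',b)
H=np.zeros((600,800,3),np.uint8)
H[:300,:400]=cv2.resize(a,(400,300))
H[300:600,:400]=cv2.resize(b[110:230,270:430],(400,300),interpolation=cv2.INTER_CUBIC)
H[:300,400:]=cv2.resize(b[120:180,290:370],(400,300),interpolation=cv2.INTER_CUBIC)
H[300:,400:]=cv2.resize(b[130:190,360:440],(400,300),interpolation=cv2.INTER_CUBIC)
cv2.imwrite('pics/m5.png',H)
E
```

```text
[0.45179101 0.21284743 0.33159963] [4.33226233e-04 7.65267414e-01 6.43711549e-01 1.01953911e-03] [ 0.36751229 -0.35731611 -5.30893941] [ 0.0010285  -0.12370784  0.02023611] [0.00164372 0.00014421]
[0.45155995 0.21286236 0.3313638 ]
```

View pics/m5.png

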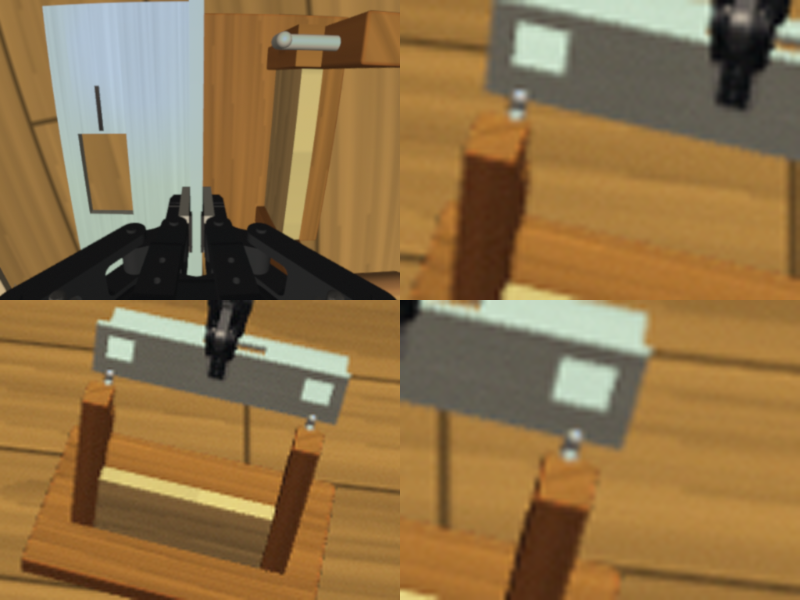

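>>> step_arm:
  commands:
    - [[0,0.5,0.2,0,0,0,0.2],[0,1.2,0.2,0,0,0,0.2],[0,2.0,0.2,0,0,0,0.2],[0,2.7,0.2,0,0,0,0.2],[0,3.4,0.2,0,0,0,0.2],[0,4.0,0.2,0,0,0,0.2],[0,4.6,0.2,0,0,0,0.2],[0,5.1,0.2,0,0,0,0.2],[0,5.4,0.2,0,0,0,0.2],[0,5.55,0.2,0,0,0,0.2]]

```text
time_s: 13.43
position: [0.5064, 0.2031, 0.3285]
orientation: [0.0, 0.765, 0.644, 0.0]
ft_force: [-0.1, 0.3, -4.7]
finger_gap: 0.0047
grasp_force: 107.9
```

>>> step_arm:
  commands:
    - [[0,0,0,0,0,0,0.2],[0,0,0,0,0,0,0.2],[0,0,0,0,0,0,0.2]]

```text
time_s: 13.68
position: [0.5055, 0.2032, 0.3284]
orientation: [-0.0, 0.765, 0.644, -0.0]
ft_force: [0.3, 0.2, -4.9]
finger_gap: 0.0045
grasp_force: 107.9
```

```bash
python3 - <<'E'
from h import *
s=r.state();print(s['position'],s['orientation'],s['ft_force'],s['wrist_torque'],s['joint_vel'][:2])
a=r.grab_frame('wrist');b=r.grab_frame('scene')
np.save('w6cal.npy',r.calibration('wrist'),allow_pickle=True)
cv2.imwrite('pics/w6.png',a);cv2.imwrite('pics/s6.png',b)
H=np.zeros((600,800,3),np.uint8)
H[:300,:400]=cv2.resize(a[0:96,200:328],(400,300),interpolation=cv2.INTER_CUBIC)
H[300:600,:400]=cv2.resize(b[110:230,270:430],(400,300),interpolation=cv2.INTER_CUBIC)
H[:300,400:]=cv2.resize(b[120:180,280:360],(400,300),interpolation=cv2.INTER_CUBIC)
H[300:,400:]=cv2.resize(b[130:190,360:440],(400,300),interpolation=cv2.INTER_CUBIC)
cv2.imwrite('pics/m6.png',H)
E
```

```text
[0.50550996 0.20324624 0.32844801] [-1.55971269e-04  7.65158735e-01  6.43841620e-01 -2.34294459e-04] [ 0.33911868  0.20773928 -4.9400377 ] [ 0.00319634 -0.1496944  -0.01843475] [-0.00040139 -0.00227537]
```

View pics/m6.png

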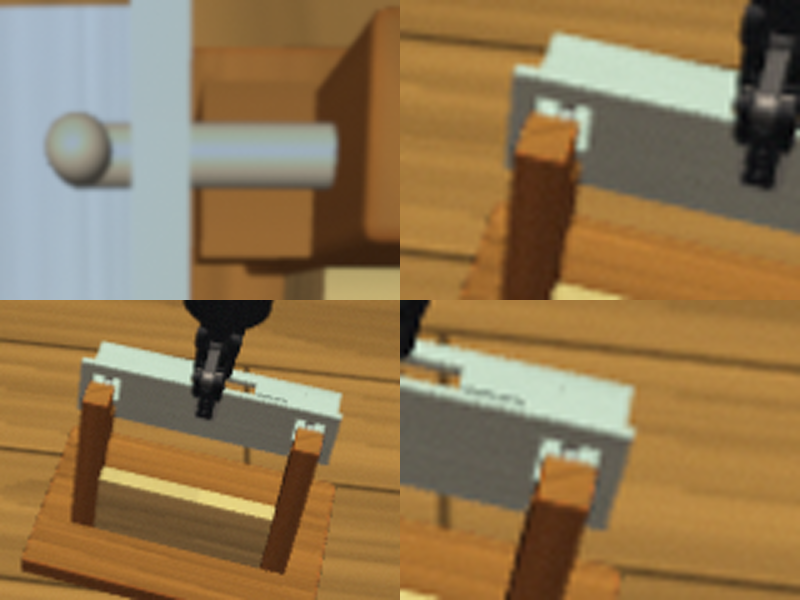

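>>> step_arm:
  commands:
    - [[0,0,0.25,0,0,0,0.2],[0,0,0.5,0,0,0,0.2],[0,0,0.7,0,0,0,0.2],[0,0,0.9,0,0,0,0.2],[0,0,1.05,0,0,0,0.2],[0,0,1.15,0,0,0,0.2],[0,0,1.15,0,0,0,0.2],[0,0,1.15,0,0,0,0.2]]

```text
time_s: 14.45
position: [0.5059, 0.2032, 0.317]
orientation: [-0.0, 0.765, 0.644, -0.0]
ft_force: [-0.7, -0.6, -5.3]
finger_gap: 0.0041
grasp_force: 108.1
```

```bash
python3 - <<'E'
from h import *
s=r.state();print(s['position'],s['ft_force'],s['wrist_torque'])
E
```

```text
[0.50588259 0.20322425 0.31697532] [-0.69843018 -0.57654807 -5.29367358] [ 0.01050753 -0.09260227  0.0062176 ]
```

>>> step_arm:
  commands:
    - [[0,0,0.04,0,0,0,0.2],[0,0,0.08,0,0,0,0.2],[0,0,0.12,0,0,0,0.2],[0,0,0.12,0,0,0,0.2],[0,0,0.12,0,0,0,0.2]]

```text
time_s: 14.87
position: [0.506, 0.2033, 0.3165]
orientation: [0.0, 0.765, 0.644, 0.0]
ft_force: [-1.4, -0.1, 0.2]
finger_gap: 0.0042
grasp_force: 108.5
```

```bash
python3 - <<'E'
from h import *
s=r.state();print(s['position'],s['ft_force'],s['wrist_torque'])
E
```

```text
[0.50599093 0.20325065 0.31646614] [-1.39424342 -0.12117564  0.22548188] [-0.1538883  0.1749402  0.0014808]
```

>>> step_arm:
  commands:
    - [[0,0,0.05,0,0,0,0.2],[0,0,0.1,0,0,0,0.2],[0,0,0.1,0,0,0,0.2],[0,0,0.1,0,0,0,0.2]]

```text
time_s: 15.2
position: [0.506, 0.2032, 0.3163]
orientation: [0.0, 0.765, 0.644, 0.0]
ft_force: [-3.6, -1.4, 6.6]
finger_gap: 0.0045
grasp_force: 109.7
```

```bash
python3 - <<'E'
from h import *
s=r.state();print(s['position'],s['ft_force'],s['wrist_torque'])
a=r.grab_frame('wrist');b=r.grab_frame('scene')
cv2.imwrite('pics/w7.png',a);cv2.imwrite('pics/s7.png',b)
H=np.zeros((600,800,3),np.uint8)
H[:300,:400]=cv2.resize(a[0:96,200:328],(400,300),interpolation=cv2.INTER_CUBIC)
H[300:600,:400]=cv2.resize(b[110:230,270:430],(400,300),interpolation=cv2.INTER_CUBIC)
H[:300,400:]=cv2.resize(b[120:180,280:360],(400,300),interpolation=cv2.INTER_CUBIC)
H[300:,400:]=cv2.resize(b[130:190,360:440],(400,300),interpolation=cv2.INTER_CUBIC)
cv2.imwrite('pics/m7.png',H)
E
```

```text
[0.50596912 0.20324453 0.31631981] [-3.5773731  -1.41094192  6.64909134] [-0.25835447  0.68106977  0.04377467]
```

View pics/m7.png

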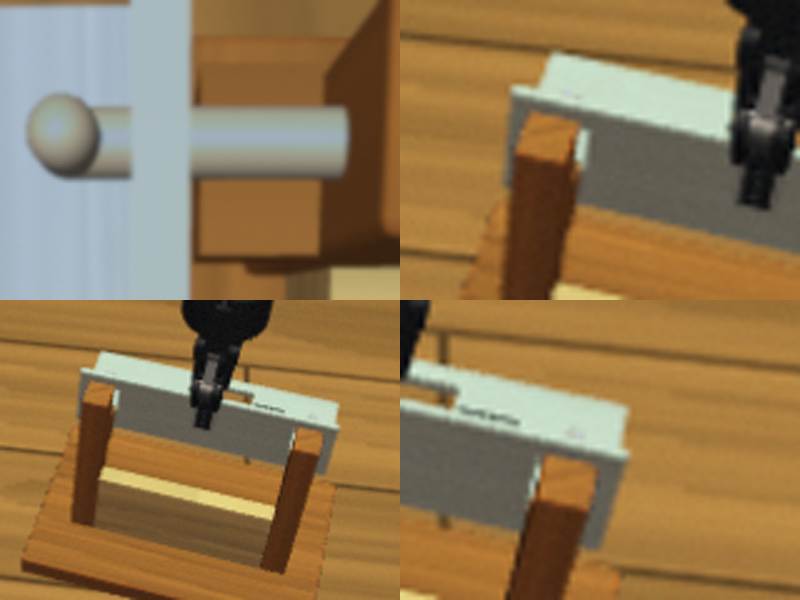

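>>> step_arm:
  commands:
    - [[0,0,-0.08,0,0,0,0.2],[0,0,-0.08,0,0,0,0.2],[0,0,-0.08,0,0,0,1.0],[0,0,-0.08,0,0,0,1.6],[0,0,-0.08,0,0,0,3],[0,0,-0.08,0,0,0,4],[0,0,-0.08,0,0,0,4],[0,0,-0.08,0,0,0,4],[0,0,-0.08,0,0,0,4]]
  grip_force: 40

```text
time_s: 16.05
position: [0.5059, 0.2032, 0.3156]
orientation: [0.0, 0.765, 0.644, 0.0]
ft_force: [-0.4, -0.1, -0.0]
finger_gap: 0.0403
grasp_force: 0.0
```

>>> step_arm:
  commands:
    - [[0,0,-1,0,0,0,4],[0,0,-2,0,0,0,4],[0,0,-4,0,0,0,4],[0,0,-7,0,0,0,4],[0,0,-10,0,0,0,4],[0,0,-12,0,0,0,4],[0,0,-12,0,0,0,4],[0,0,-12,0,0,0,4],[0,0,-12,0,0,0,4],[0,0,-12,0,0,0,4]]

```text
time_s: 16.88
position: [0.5054, 0.2031, 0.4345]
orientation: [-0.0, 0.765, 0.644, -0.001]
ft_force: [-0.5, -0.2, -0.3]
finger_gap: 0.0403
grasp_force: 0.0
```

```bash
python3 - <<'E'
from h import *
s=r.state();print(s['position'],s['ft_force'],s['finger_gap'])
a=r.grab_frame('wrist');b=r.grab_frame('scene')
H=np.zeros((600,800,3),np.uint8)
H[:300,:400]=cv2.resize(a,(400,300),interpolation=cv2.INTER_CUBIC)
H[300:600,:400]=cv2.resize(b[110:230,270:430],(400,300),interpolation=cv2.INTER_CUBIC)
H[:300,400:]=cv2.resize(b[120:180,280:360],(400,300),interpolation=cv2.INTER_CUBIC)
H[300:,400:]=cv2.resize(b,(400,300),interpolation=cv2.INTER_CUBIC)
cv2.imwrite('pics/m8.png',H)
E
```

```text
[0.50538488 0.2030847  0.43454872] [-0.51219781 -0.24394581 -0.31069625] 0.040257128614264934
```

View pics/m8.png

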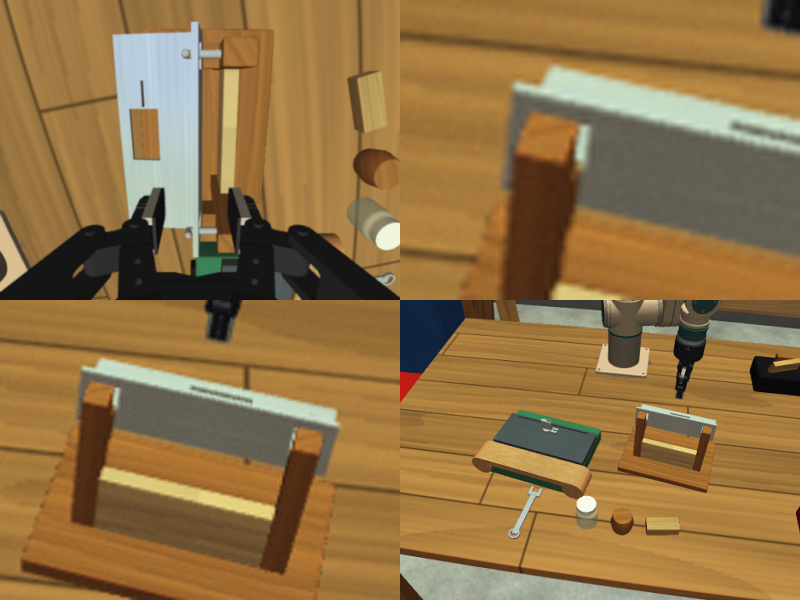

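The fence hangs on both hooks: both tips show in front of the wall, at (187,53) and (188,232) in the wrist view. The gripper is clear and the bystanders haven't moved.

```bash
python3 -c "
from cell import r
print(r.job_done())"
```

```text
the job is handed in; nothing more can be done
None
```

The job is handed in: I turned the knob clockwise until its line met the fence's line, lifted the fence off over it and hung it on both rack hooks. The force readings showed both hooks carrying it before I let go, and the other things on the bench were left alone (about 17 s of the 72 s used).

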